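Clear a test fixture and hang its hold-down frame on the two guide pins

ROBOT

A 7-joint arm with a two-finger parallel gripper is mounted at the origin on the work surface. World frame = base frame: x ahead of the robot, y to its left, z up, the work surface at z = 0. Lengths are in mm, angles in rad, forces in N, time in s.
With the tool pointing down it reaches from about 350 to 775 mm from the base axis. Payload 3.1 kg.
Tool frame: the origin (TCP) lies at the very end of the fingers, on their centre line; the grasp point (between the pads) lies 19 mm behind it (arm.pinch_z is the x of the grasp point in the tool frame, in mm); x points along the fingers, y is the direction in which the jaws open and shut, and the axes are right-handed (so a half turn about x gives the same grasp; the last joint's range is limited). The gripper opens to 85 mm and grips with 20 to 120 N. Pads are 22 mm wide; open, the fingers measure 114 mm over their backs; the gripper's body (76 mm by 85 mm) begins 54 mm behind the grasp point. The pads swing forward as they close: fully open they stand 13 mm farther back than shut.
Start: joints at [-1.343, 0.311, 0.014, 1.512, -0.004, 1.319, -0.027], TCP at [146.568, 530.127, 231.304] pointing down, gripper open.
Joint ranges: [-2.7, 2.7], [-0.3, 1.91], [-1.27, 1.3], [0.12, 2.57], [-1.44, 4.58], [0.2, 2.03], [-3.05, 3.05]. Speed limits (rad/s): [2.79, 2.79, 3.14, 3.14, 3.14, 3.14, 3.14].

INTERFACE

Orientations are given as a rotation vector (axis times angle).
In Python, from bench import arm, kinematics, optics, find_in, outline_of gives the robot as it stands. Calls block until the motion is done:
- arm.goto(position, orientation): joint-space move of the TCP to a pose.
- arm.movel(position, orientation=None, v=150): straight line of the TCP; orientation=None keeps the orientation; v is the mean speed in mm/s.
- arm.movej(angles): joint-space move.
- arm.ungrasp() and arm.clamp(): open the fingers fully, or close them until they stop; the grip force is fixed at half the most.
- arm.wait(seconds).
- kinematics.inverse_kinematics(position, orientation): joint angles nearest the present ones, or None.
- arm.observe(): the state.
- optics.get_image(name): name is "side" or "top" or "wrist"; returns a dict with "frame" (420x560x3 uint8, blue, green, red), "vfov" (degrees; the focal length in pixels is half the picture's height over the tangent of half this angle, whatever the lens; pixels are square), "cx", "cy" (the principal point, pixels), "dist" ([k1, k2, p1, p2, k3] as OpenCV has them; the pictures are not rectified), "pose" (4x4, takes a point from camera to world coordinates); the wrist camera has in their place "T_tool_cam" (4x4, takes a point from camera to tool coordinates, whose origin is the TCP and whose axes are the tool frame's). Camera axes: x right, y down, z forward; pixel columns grow to the right and rows downward; lengths in mm; the calibration is good to about 2 mm. A picture is of the moment at which its call begins: read the wrist's pose just before it. There is no depth.
A pose or a line that the arm cannot do raises arm.MotionError and nothing moves.
- arm.sign_off(): hands the job in, once; it reports no verdict.
Trained networks look in a picture, given as the dict that the camera call returned (one of the last four; its "shot" number tells which), for a name from the list of things; names that differ only in an ending like _2 or _b are one class to them, and where a whole thing is asked for, a point or a joint stands for the part that bears it (a point fixed in the world has none). Each returns a list of dicts, best first, with "score" (0 to 1); they miss things now and then, are a little off and sometimes report something else, mostly with a low value. They report only what shows in the picture. A call takes as long as a camera call. They do not tell look-alikes from the thing itself.
- find_in(picture, thing): "position" ([column, row] in pixels, amid what is visible of it).
- outline_of(picture, thing): "region" (420x560 bool, what is visible of it) and "position" ([column, row] in pixels, amid what is visible of it).
The state is a dict: "time_s": time; "qpos": joint angles; "qd": joint speeds; "tau": joint torques, N m; "tcp_pos": TCP position; "orientation": TCP orientation; "contact_force": force on the tool from outside, world axes, zero at the start; "torque": the same for the moment, N m; "grip_width": finger opening in mm.
Only numpy, scipy, OpenCV 4.12 (cv2) and the standard library are available. Lean on these libraries where they do the work, as an engineer would, in place of code of your own. Each camera call takes 0.05 s, during which the arm holds its last target.

TASK

Get the circuit board ready for testing: lift the empty parts cup off the board in the test fixture and nest it upright inside the matching cup that stands on the bench, and leave the pair standing there. Then hang the metal hold-down frame on the fixture's two guide pins, both holes at once, until it lies flat on its rests, and finally push the sliding latch fully home over the frame's front bar. Leave the other things on the bench where they are.

Things in the scene. Friction and masses are not known exactly. Their poses are not given: they have to be found in the camera images.
- seat (a point): Test fixture, fixed to the bench: point midway between its two pins, 32 mm above the bench, level with the tops of the two black rest bars (each 90 mm along x, 30 mm along y, centred on a pin) on which the frame must lie. y runs along the line of pins, x points from the latch (front) side across the fixture, z up. Its grey base plate, 20 mm thick, spans x -115 to +60 mm, y -110 to +110 mm.
- board (a point): Middle of the top of the green circuit board (92 x 124 mm) lying in the fixture, 22 mm above the bench, straight below the seat point; axes as the seat's. The parts on it rise to 30 mm above the bench.
- pin_1 (a point): Tip of the steel guide pin at the seat's y = +80 mm: 12 mm thick, 32 mm tall above its rest bar, the top 10 mm tapering to 4 mm; the tip is 64 mm above the bench.
- pin_2 (a point): Tip of the equal pin at the seat's y = -80 mm.
- frame_grip (a point): Hold-down frame, flat aluminium, 90 mm (x) by 190 mm (y), 8 mm thick, 0.24 to 0.4 kg, lying flat on the bench. The point is the middle of its upright black grip block (14 mm thick in x, 60 mm long in y, top 53 mm above the frame's underside), 30 mm above the underside. z up. Fits either way round (half a turn). Fully hung, this point is 30 mm above the seat point.
- hole_1 (a point): Centre of the frame's round 15 mm through hole at the frame's y = +80 mm, x = 0, at its underside, in the middle of a 30 mm wide end bar. Front and back bars are 16 mm wide, the middle bar under the grip 22 mm.
- hole_2 (a point): The equal hole at the frame's y = -80 mm.
- latch (a joint): Sliding latch on the fixture's front: 0 (open) to 0.030 m (fully home, at its stop), along the seat's +x. Starts at 0 to 7 mm, stays where left, resists with about 2 N. Its 30 mm wide steel tongue has its underside 42.5 mm above the bench (a seated frame's top is at 40 mm); at 0 it ends 9 mm short of the seated frame.
- paddle (a point): Centre of the front face (facing away from the pins) of the latch's upright black push paddle: 36 mm wide (y), 12 mm thick (x), 36 mm high. The point is 66.5 mm above the bench and moves with the latch. Axes as the seat's. Push it along the seat's +x.
- cup_a_mid (a point): Empty steel parts cup standing upright on the circuit board near the middle of the fixture (its foot 22 mm above the bench): round, open above, 70 mm tall, outer diameter 40 mm at the foot widening to 58 mm at the rim, wall 2 mm, raised inner floor 28 mm above the foot, 60 g. The point is on its axis, 35 mm above its foot; z is its axis.
- cup_b_mid (a point): The matching cup, same size and shape, standing upright and loose on the bench between the fixture and the frame. The point is on its axis, 35 mm above its foot; z is its axis. A cup nested in it stands on its inner floor, 28 mm higher than it does, its upper part standing out above the lower rim.
- spool_mid (a point): Bystander: spool of solder, 68 mm across, 50 mm tall, standing; its middle.
- jar_mid (a point): Bystander: amber jar, 56 mm across, 80 mm tall; its middle.
- driver_mid (a point): Bystander: screwdriver 170 mm long lying on the bench; its middle.
- wrench_mid (a point): Bystander: small wrench 140 mm long lying on the bench; its middle.
- heatsink_mid (a point): Bystander: finned aluminium heat sink 60 x 80 x 30 mm; its middle.
Mind the look-alikes: they are no part of the job. Leave any purple look-alike of the part that bears frame_grip alone.

How it is judged (in metres and radians):
On the way, in this order (a step that is already met when the one before it is completed fails the run):
1. the cup from the fixture is nested upright in the matching cup on the bench (horizontal distance between cup_a_mid and cup_b_mid below 0.007 m and z of cup_a_mid in the frame of cup_b_mid between 0.018 and 0.037 m and angle between each of cup_a_mid, cup_b_mid's own z axis and vertical below 0.12 rad and height (world z) of cup_b_mid below 0.04 m), for 0.2 s.
2. the frame hangs on both pins and lies flat on its rests (horizontal distance between frame_grip and seat below 0.004 m and z of frame_grip in the frame of seat between 0.027 and 0.033 m and angle between the x axis of frame_grip and the x axis of seat, either way round below 0.05 rad and angle between frame_grip's own z axis and vertical below 0.05 rad), for 0.2 s.
3. the latch is pushed home over the frame (value of joint latch above 0.024 m), for 0.2 s.
At the end, for the whole second after the job is handed in: Cup nested in its mate (axes within 7 mm, 18-37 mm higher, both within 0.12 rad of upright, mate on the bench); frame on the rests over both pins (middle within 4 mm, height within 3 mm, turn and tilt under 0.05 rad); latch past 24 of its 30 mm; frame and cup at rest (all of step 1 and all of step 2 and value of joint latch above 0.024 m and linear speed of each of frame, cup_a below 0.02 m/s); the robot touches nothing.
It fails at once if a bystander (spool, jar, screwdriver, wrench or heat sink) was moved more than 30 mm (distance of any of spool_mid, jar_mid, driver_mid, wrench_mid, heatsink_mid from where it was at the start of the episode above 0.03 m).
It also fails if it takes over 64 s, if anything falls off the work surface, if the arm or the gripper's body presses on something with over 40 N, if the wrist force passes 120 N, or if a joint passes its speed limit or range.

## Working session

There is one attempt and no reset: what is moved stays moved. The work goes in short steps, each a Python script; the robot and the scene stay as the last script left them, time stands still between calls to the robot, and variables do not carry over. Pictures are saved under pics/ and viewed, and the job is handed in when it is done.

```bash
ls; mkdir -p pics
python3 - <<'E'
from bench import arm, optics, find_in
import cv2
print(arm.observe())
for n in ("top","side","wrist"):
    p=optics.get_image(n); cv2.imwrite(f"pics/{n}0.png",p["frame"])
    print({k:v for k,v in p.items() if k!="frame"})
    if n!="wrist":
      for t in ("seat","pin_1","frame_grip","hole_1","paddle","cup_a_mid","spool_mid","jar_mid","driver_mid","wrench_mid","heatsink_mid","board"):
        print(n,t,[([round(float(c)) for c in r["position"]],round(float(r["score"]),2)) for r in find_in(p,t)])
E
```

```text
pics
{'time_s': 0.0, 'qpos': array([-1.34272809,  0.3117352 ,  0.01397655,  1.51307152, -0.00442082,
        1.31916132, -0.02719398]), 'qd': array([-8.91058209e-04,  4.97164030e-04, -2.71050680e-06, -7.82384722e-04,
        4.27185276e-04, -8.08492065e-04, -1.82640446e-05]), 'tau': array([-4.84422264e-05, -3.79903078e+01,  1.45785883e-01, -2.30590528e+01,
        1.21739408e-02,  1.33723591e-02, -1.07036249e-05]), 'tcp_pos': array([146.36020538, 529.41803871, 230.2099333 ]), 'orientation': array([ 0.20985812,  1.56065431, -0.21353005]), 'contact_force': array([-0.66196284, -0.14002763, -0.16615599]), 'torque': array([ 0.00515443, -0.02416652,  0.00786356]), 'grip_width': 85.28863818977071}
{'vfov': 49.66551587691337, 'cx': 280.58552985317357, 'cy': 207.96636386511446, 'dist': array([0.00891594, 0.        , 0.        , 0.        , 0.        ]), 'pose': array([[-1.11561767e-02, -9.96948310e-01,  7.72632319e-02,
         3.83802250e+02],
       [-9.99931463e-01,  1.13971505e-02,  2.67860743e-03,
        -9.30725622e+00],
       [-3.55101383e-03, -7.72280535e-02, -9.97007130e-01,
      
[... 1470 characters left out ...]
 0.88)]
side driver_mid [([184, 140], 0.55)]
side wrench_mid [([350, 271], 0.21)]
side heatsink_mid [([385, 220], 0.75), ([238, 156], 0.43)]
side board [([238, 184], 0.78)]
{'vfov': 66.99378003408152, 'cx': 279.3547265618844, 'cy': 203.52144919425626, 'dist': array([-0.05712614,  0.        ,  0.        ,  0.        ,  0.        ]), 'T_tool_cam': array([[-4.00531205e-04, -2.97688653e-01,  9.54662928e-01,
        -1.41687888e+02],
       [ 9.99999915e-01, -2.12786471e-04,  3.53200112e-04,
        -1.49439779e-01],
       [ 9.79956906e-05,  9.54662988e-01,  2.97688713e-01,
        -7.56954028e+01],
       [ 0.00000000e+00,  0.00000000e+00,  0.00000000e+00,
         1.00000000e+00]]), 'shot': 3}
```

View images.

View pics/top0.png

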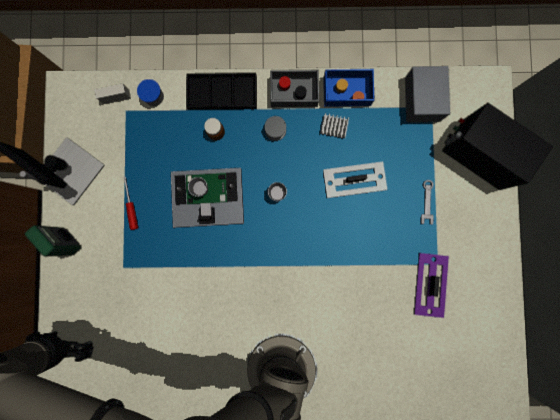

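View pics/side0.png

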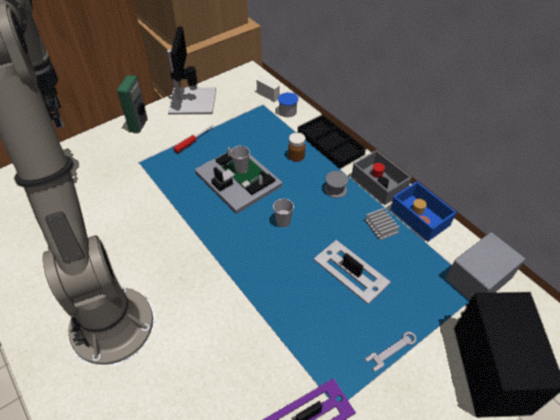

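View pics/wrist0.png

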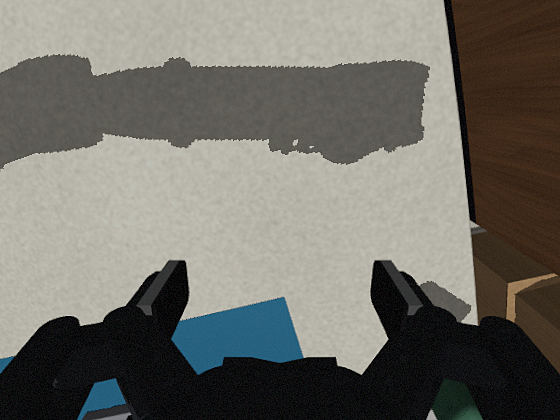

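```bash
cat > h.py <<'E'
import numpy as np, cv2
from scipy.spatial.transform import Rotation as R
from bench import arm, kinematics, optics, find_in, outline_of
def K(p):
    h=p["frame"].shape[0]; f=h/2/np.tan(np.radians(p["vfov"])/2)
    return np.array([[f,0,p["cx"]],[0,f,p["cy"]],[0,0,1.]])
def shoot(n,save=None):
    if n=="wrist":
        s=arm.observe(); T=np.eye(4); T[:3,:3]=R.from_rotvec(s["orientation"]).as_matrix(); T[:3,3]=s["tcp_pos"]
        p=optics.get_image(n); p["P"]=T@p["T_tool_cam"]
    else:
        p=optics.get_image(n); p["P"]=np.array(p["pose"])
    if save: cv2.imwrite("pics/"+save,p["frame"])
    return p
def ray(p,px):
    u=cv2.undistortPoints(np.array([[px]],float),K(p),np.array(p["dist"],float))[0,0]
    return p["P"][:3,3],p["P"][:3,:3]@np.array([u[0],u[1],1.])
def onz(p,px,z):
    o,d=ray(p,px); return o+d*(z-o[2])/d[2]
def proj(p,pts):
    M=np.linalg.inv(p["P"]); pts=np.atleast_2d(np.array(pts,float))
    return cv2.projectPoints(pts,cv2.Rodrigues(M[:3,:3])[0],M[:3,3],K(p),np.array(p["dist"],float))[0][:,0]
def ori(yaw):
    # tool x down, tool y (jaw) at angle yaw in world xy
    x=np.array([0,0,-1.]); y=np.array([np.cos(yaw),np.sin(yaw),0]); z=np.cross(x,y)
    return R.from_matrix(np.c_[x,y,z]).as_rotvec()
E
python3 - <<'E'
from h import *
p=shoot("top")
a=p["frame"]
cv2.imwrite("pics/t_fix.png",cv2.resize(a[150:240,155:295],None,fx=5.5,fy=5.5,interpolation=cv2.INTER_CUBIC))
cv2.imwrite("pics/t_frm.png",cv2.resize(a[150:215,310:400],None,fx=8,fy=8,interpolation=cv2.INTER_CUBIC))
for n,px,z in [("cupA",(199,187),92),("cupB",(277,192),70),("frame",(356,179),53),("jar",(213,130),70),("spool",(274,128),50),("fixture",(207,197),20)]:
    print(n,onz(p,px,z).round())
s=arm.observe(); print(R.from_rotvec(s["orientation"]).as_matrix().round(2))
E
```

```text
cupA [552. 235.  92.]
cupB [537.   5.  70.]
frame [ 576. -236.   53.]
jar [728. 197.  70.]
spool [737.  12.  50.]
fixture [529. 223.  20.]
[[ 0.    0.27  0.96]
 [ 0.    0.96 -0.27]
 [-1.    0.    0.  ]]
```

View pics/t_fix.png

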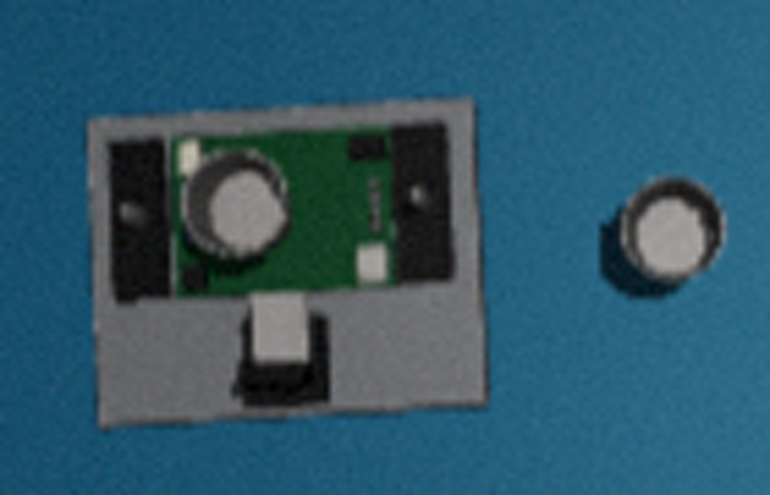

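View pics/t_frm.png

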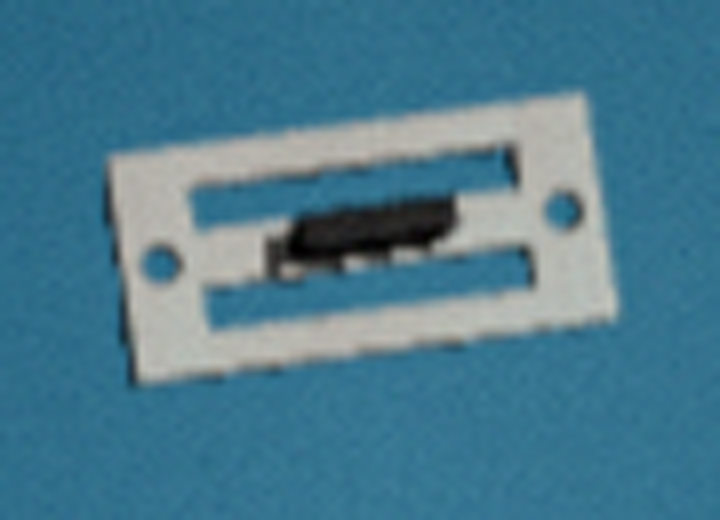

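Run:
```python
from h import *
t=shoot("top")
pa=onz(t,(178.8,188.5),60);pb=onz(t,(231,185.5),60);print("pins top",pa,pb,np.linalg.norm(pa-pb))
print("q",kinematics.inverse_kinematics([545,210,230],ori(0)),kinematics.inverse_kinematics([545,210,230],ori(np.pi)))
arm.goto([545,210,230],ori(0))
arm.wait(0.3)
s=arm.observe(); print(s["time_s"],s["qpos"].round(2),s["tcp_pos"].round(1))
p=shoot("wrist","w1.png")
for n in ("pin_1","seat","paddle","cup_a_mid","board"):
    print(n,[(np.round(r["position"],1),round(float(r["score"]),2)) for r in find_in(p,n)])
```

```text
pins top [552.04664749 301.56450501  60.        ] [559.37359476 143.64112169  60.        ] 158.0932609504523
q [-0.78666943  0.4150213   0.56285061  1.43189698 -0.22192618  1.35817235
 -0.21547777] [-0.48417536  0.38159676  0.12326798  1.41904037 -0.04701181  1.34382328
  2.78248541]
3.6 [-0.79  0.41  0.56  1.43 -0.22  1.36 -0.22] [544.7 210.7 230. ]
pin_1 [(array([257.9, 146.1]), 0.64)]
seat [(array([258.1, 145.6]), 0.83)]
paddle [(array([213.4, 167.8]), 0.73)]
cup_a_mid [(array([294.1, 155.5]), 0.76), (array([260.1, 144.2]), 0.33)]
board [(array([257.4, 144.7]), 0.71), (array([464.7, 191.4]), 0.45)]
```

View pics/w1.png

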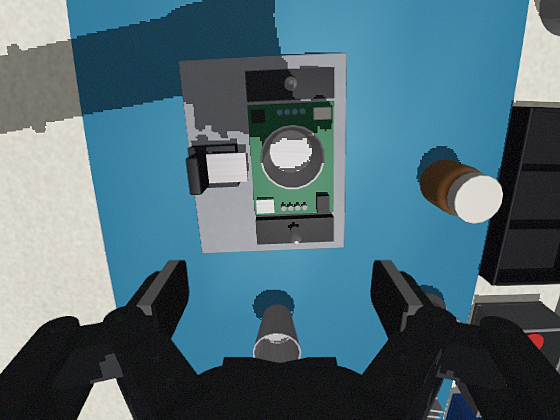

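Run:
```python
import cv2
a=cv2.imread("pics/w1.png")[45:260,170:360]
cv2.imwrite("pics/w1c.png",cv2.resize(a,None,fx=2.75,fy=2.75,interpolation=cv2.INTER_CUBIC))
a=cv2.imread("pics/w1.png")
cv2.imwrite("pics/w1d.png",cv2.hconcat([cv2.resize(a[62:112,240:340],None,fx=4,fy=8,interpolation=cv2.INTER_CUBIC),cv2.resize(a[212:262,240:340],None,fx=4,fy=8,interpolation=cv2.INTER_CUBIC)]))
```

```text
(no output)
```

View pics/w1c.png

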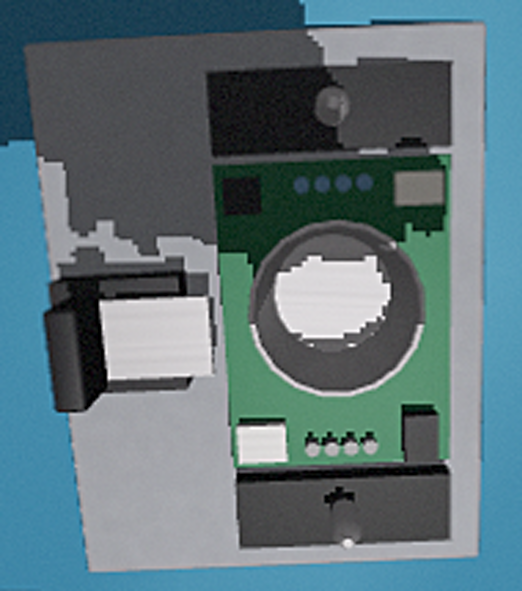

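View pics/w1d.png

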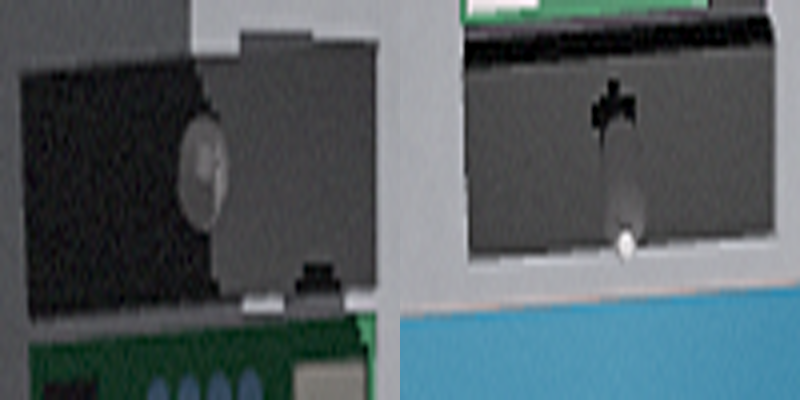

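```bash
cat > fit.py <<'E'
from h import *
from scipy.optimize import least_squares
def fit(p,obj,px,x0):
    obj=np.array(obj,float);px=np.array(px,float)
    def w(v):
        c,s=np.cos(v[2]),np.sin(v[2]); return np.c_[v[0]+c*obj[:,0]-s*obj[:,1], v[1]+s*obj[:,0]+c*obj[:,1], obj[:,2]]
    r=least_squares(lambda v:(proj(p,w(v))-px).ravel(),x0,loss="soft_l1",x_scale=[1,1,.01])
    return r.x,r.fun.reshape(-1,2)
FOBJ=[(-45,95,32),(45,95,32),(45,65,32),(-45,65,32),(-45,-65,32),(45,-65,32),(45,-95,32),(-45,-95,32),(0,80,64),(0,-80,64),(-115,110,20),(60,110,20),(60,-110,20),(-115,-110,20)]
E
python3 - <<'E'
from fit import *
p=shoot("wrist")
px=[(245,71.75),(334.25,67.25),(333.75,98.25),(248,101.75),(256.25,220.5),(333.25,218),(333.75,241.4),(257.5,244.5),(291,82),(296.75,242.4),(179.1,61.4),(346,53),(343.8,246.1),(202.7,252.3)]
v,res=fit(p,FOBJ,px,[555,220,0.03]); print(v,"\n",res.round(1))
v2,res=fit(p,FOBJ[8:10],px[8:10],[555,220,0.03]); print("pins only",v2)
o=outline_of(p,"cup_a_mid")[0]["region"].astype(np.uint8)
m=cv2.moments(o,True); print("cup mask",m["m10"]/m["m00"],m["m01"]/m["m00"],cv2.boundingRect(o))
print("cupA",onz(p,(292.5,157),92), "cup mask ctr",onz(p,(m["m10"]/m["m00"],m["m01"]/m["m00"]),92))
rim=lambda c,z:proj(p,[(c[0]+29*np.cos(t),c[1]+29*np.sin(t),z) for t in np.linspace(0,6.28,60)]).reshape(-1,1,2).astype(np.int32)
a=p["frame"].copy(); c=onz(p,(292.5,157),92); cv2.polylines(a,[rim(c,92)],True,(0,0,255)); cv2.imwrite("pics/ov1.png",cv2.resize(a[45:260,170:360],None,fx=2.75,fy=2.75))
E
```

```text
[5.59886276e+02 2.26144246e+02 4.55821984e-02] 
 [[-0.3 -0.7]
 [ 0.3 -0.4]
 [ 0.9 -0.3]
 [-1.1  0.3]
 [-0.9  0.4]
 [ 1.  -0.5]
 [ 0.3  0.3]
 [-0.4  0.4]
 [ 0.3  0.3]
 [-0.2  0.6]
 [-1.5 -0.5]
 [ 1.2 -0.9]
 [ 0.8  2.2]
 [-0.9  1.9]]
pins only [5.59836597e+02 2.26549807e+02 4.83850103e-02]
cup mask 291.5967494633548 155.8322600429316 (259, 124, 66, 64)
cupA [556.95372862 241.74554092  92.        ] cup mask ctr [556.14398668 242.78064853  92.        ]
```

View pics/ov1.png

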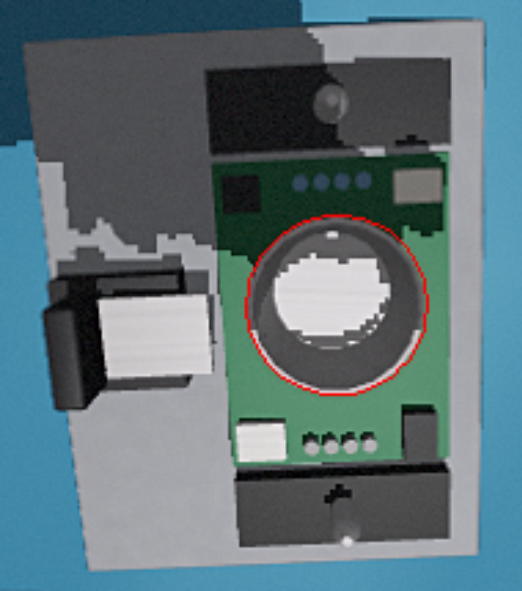

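Run:
```python
from h import *
q=ori(0.03)
arm.goto([557,242.3,130],q)
arm.movel([557,242.3,62],v=80)
arm.clamp()
s=arm.observe();print(s["time_s"],s["grip_width"],s["contact_force"].round(1),s["tcp_pos"].round(1))
p=shoot("wrist","g1.png")
arm.movel([557,242.3,190],v=150)
arm.goto([542,-45,230],q)
arm.wait(0.2)
s=arm.observe();print(s["time_s"],s["grip_width"],s["contact_force"].round(1),s["tcp_pos"].round(1))
p=shoot("wrist","w2.png")
print([(np.round(r["position"],1),round(float(r["score"]),2)) for r in find_in(p,"cup_b_mid")])
```

```text
5.9 54.81654305645303 [-2.2 -1.   5.7] [557.4 242.6  63.3]
8.2667 54.31361950164031 [ 0.4  0.2 -0. ] [542.3 -42.9 229.5]
[(array([281.1, 137.1]), 0.59)]
```

View pics/g1.png

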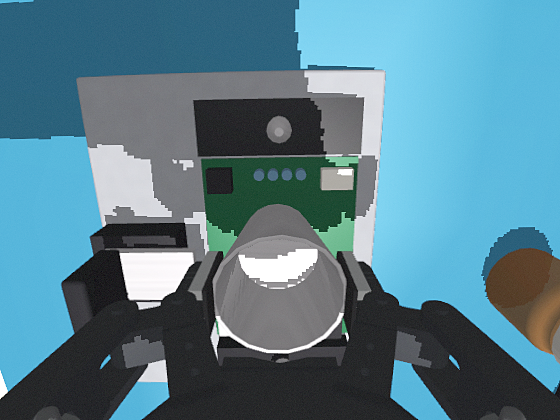

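View pics/w2.png

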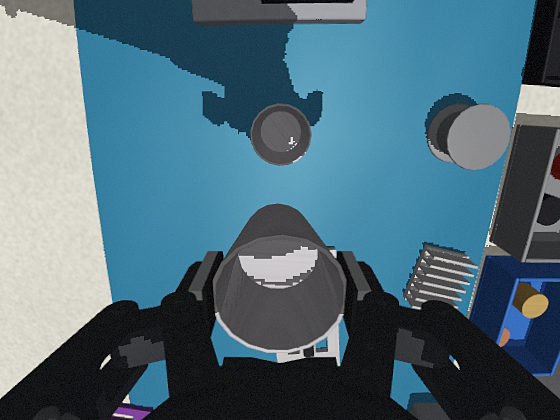

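Run:
```python
from h import *
from scipy.optimize import least_squares
p=shoot("wrist")
s=arm.observe();Rm=R.from_rotvec(s["orientation"]).as_matrix();tcp=s["tcp_pos"]
th=np.linspace(0,2*np.pi,200)
def ext(c):
    q=proj(p,np.c_[c[0]+29*np.cos(th),c[1]+29*np.sin(th),0*th+c[2]])
    return np.array([q[:,0].min(),q[:,0].max(),q[:,1].min(),q[:,1].max()]),q
def solve(e,z,x0):
    r=least_squares(lambda v:ext([v[0],v[1],z])[0]-e,x0); return r.x,r.fun
b,fb=solve([249.5,311,102.5,165.5],70,[540,5]); print("B",b,fb)
r=least_squares(lambda v:ext(v)[0]-[213.5,346.5,234.5,352.5],[*tcp[:2],tcp[2]+29])
print("A free",r.x,r.fun, "rel",r.x-tcp)
a,fa=solve([213.5,346.5,234.5,352.5],tcp[2]+28.7,tcp[:2]); print("A",a,fa,"tool rel",Rm.T@np.r_[a-tcp[:2],28.7])
im=p["frame"].copy()
for c in ([*b,70],[*a,tcp[2]+28.7]): cv2.polylines(im,[ext(c)[1].reshape(-1,1,2).round().astype(np.int32)],True,(0,0,255))
cv2.imwrite("pics/ov2.png",cv2.resize(im[90:370,180:380],None,fx=2,fy=2))
```

```text
B [541.68514551   5.44160413] [-0.28143538  0.28127473  0.03872147 -0.02727261]
A free [542.99246591 -46.89583773 253.78158741] [-0.89218687  0.89314778  0.96327228 -1.12169434] rel [ 0.84626579 -2.79942829 24.00184877]
A [542.89987281 -44.18118365] [-3.61706491  3.61873317 -0.75460355  1.73665038] tool rel [-28.70025991   0.74035788   0.11027466]
```

View pics/ov2.png

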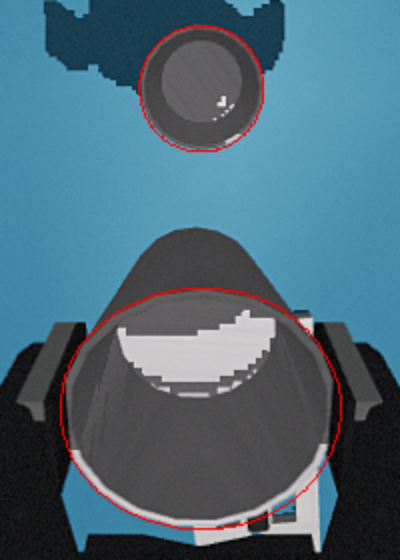

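Run:
```python
from h import *
X,Y=540.8,7.4
arm.goto([X,Y,150],ori(0.03))
arm.movel([X,Y,95],v=100)
s=arm.observe();print(s["time_s"],s["tcp_pos"].round(1),s["contact_force"].round(1)); f0=s["contact_force"][2]
z=95
while z>71.5:
    z-=2.5; arm.movel([X,Y,z],v=60); s=arm.observe()
    if s["contact_force"][2]-f0>4: break
print(z,s["time_s"],s["tcp_pos"].round(1),s["contact_force"].round(1))
p=shoot("wrist","n1.png")
```

```text
9.5833 [541.6   6.9  95.8] [ 0.8  0.2 -0.9]
70.0 12.0833 [540.7   7.4  69.8] [-0.5  0.2  0.2]
```

View pics/n1.png

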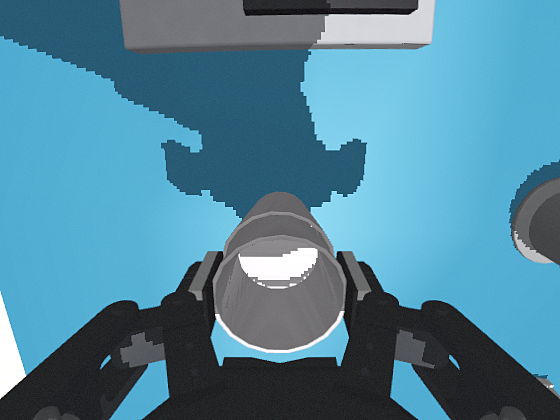

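Run:
```python
from h import *
arm.movel([540.8,7.4,68.5],v=60); s=arm.observe();print(s["contact_force"].round(1))
arm.ungrasp()
arm.movel([540.8,7.4,200],v=200)
arm.goto([585,-265,230],ori(0.1)); arm.wait(0.3)
s=arm.observe();print(s["time_s"],s["tcp_pos"].round(1),s["contact_force"].round(1))
p=shoot("wrist","w3.png"); t=shoot("side","s3.png")
for n in ("frame_grip","hole_1"):
    print(n,[(np.round(r["position"],1),round(float(r["score"]),2)) for r in find_in(p,n)])
a=p["frame"];cv2.imwrite("pics/s3c.png",cv2.resize(t["frame"][120:320,180:420],None,fx=3,fy=3,interpolation=cv2.INTER_CUBIC))
```

```text
[-1.4 -0.4  5.4]
14.9833 [ 585.5 -263.4  230.1] [-0.4 -0.1  0.7]
frame_grip [(array([ 43.4, 292.1]), 0.83), (array([276.9, 140. ]), 0.72)]
hole_1 [(array([ 38.3, 293.2]), 0.96), (array([277.2, 140.9]), 0.73)]
```

View pics/w3.png

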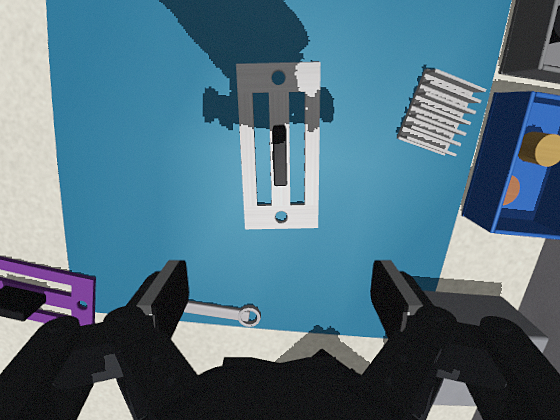

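View pics/s3c.png

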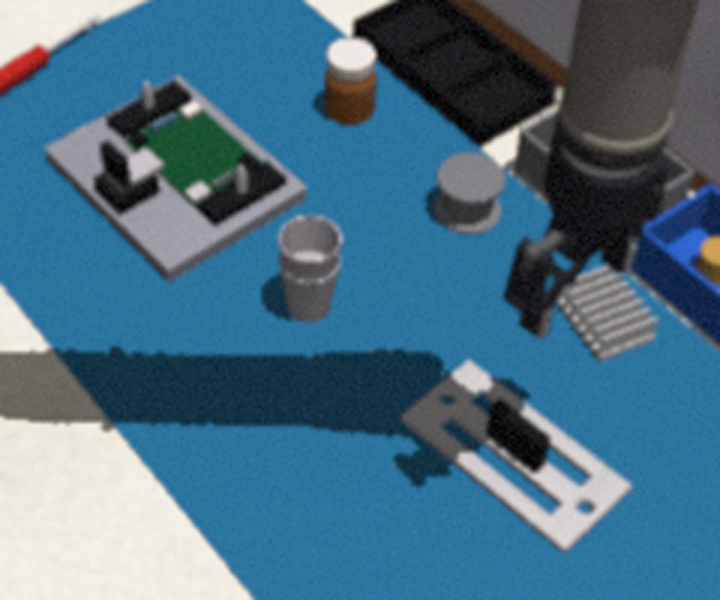

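Run:
```python
import cv2
a=cv2.imread("pics/w3.png")[55:235,215:345]
cv2.imwrite("pics/w3c.png",cv2.resize(a,None,fx=3.3,fy=3.3,interpolation=cv2.INTER_CUBIC))
```

```text
(no output)
```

View pics/w3c.png

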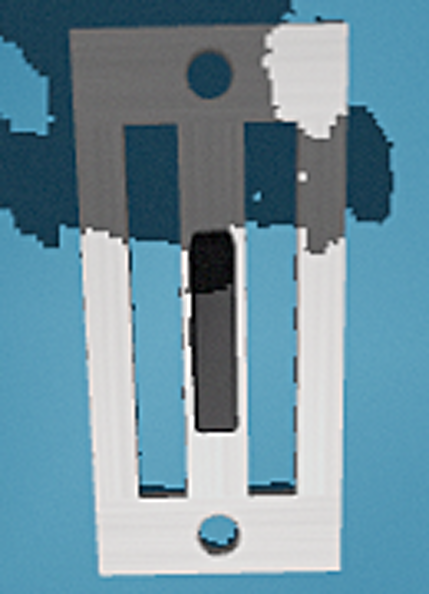

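Run:
```python
from fit import *
p=shoot("wrist")
obj=[(0,80,8),(0,-80,8),(-45,95,8),(45,95,8),(45,-95,8),(-45,-95,8),(-7,30,53),(7,30,53),(7,-30,53),(-7,-30,53)]
px=[(278.3,77.7),(281.4,216.8),(235.9,64.1),(320.5,62.3),(318.3,227.7),(245.3,228.9),(273.2,125.3),(286.5,124.4),(286.8,185.3),(274.4,185.9)]
v,r=fit(p,obj,px,[576,-236,.1]);print(v,"\n",r.round(1)); print(fit(p,obj[:6],px[:6],[576,-236,.1])[0]); print(fit(p,obj[6:],px[6:],[576,-236,.1])[0])
for n,j in((v[2],0),(v[2]+np.pi,1)):
  for P in ([v[0],v[1],15],[560,226,120]): print(j,kinematics.inverse_kinematics(P,ori(n)))
```

```text
[ 5.83649471e+02 -2.39194266e+02  1.22053195e-01] 
 [[ 0.2 -1. ]
 [ 0.1 -0. ]
 [ 0.1 -1.1]
 [-0.1 -1.3]
 [-0.  -0.2]
 [-0.1  0.1]
 [-0.8  1.5]
 [ 0.2  2.1]
 [ 0.7  0.5]
 [-0.4  0.2]]
[ 5.83678915e+02 -2.39969270e+02  1.22451603e-01]
[ 5.83606157e+02 -2.38105392e+02  1.15194774e-01]
0 [-0.02097626  0.72903254  0.59660392  1.5485153  -0.45868557  1.00709658
  0.82791034]
0 [-0.84832085  0.56409224  0.65391933  1.53674559 -0.36192179  1.16436042
 -0.00295987]
1 [-0.31188395  1.01093822  1.21092807  1.55996759 -0.97795244  1.27383064
 -1.96725411]
1 [-1.14489351  0.8426582   1.28707921  1.54749587 -0.81884959  1.37619069
 -2.80269899]
```

Run:
```python
from h import *
q=ori(0.121)
arm.goto([583.65,-239.5,90],q)
arm.movel([583.65,-239.5,14],v=90)
arm.clamp()
s=arm.observe();print(s["time_s"],s["grip_width"],s["contact_force"].round(1),s["tcp_pos"].round(1))
arm.movel([583.65,-239.5,190],v=150)
q=ori(0.047)
arm.goto([560,226,190],q); arm.wait(0.4)
s=arm.observe();print(s["time_s"],s["grip_width"],s["contact_force"].round(1),s["tcp_pos"].round(1))
p=shoot("wrist","w4.png")
```

```text
17.5 13.111945887924591 [-0.6  1.1  1.2] [ 583.7 -239.6   14.2]
20.925 13.35276789776011 [ 0.4  0.2 -2.3] [560.1 225.6 190. ]
```

View pics/w4.png

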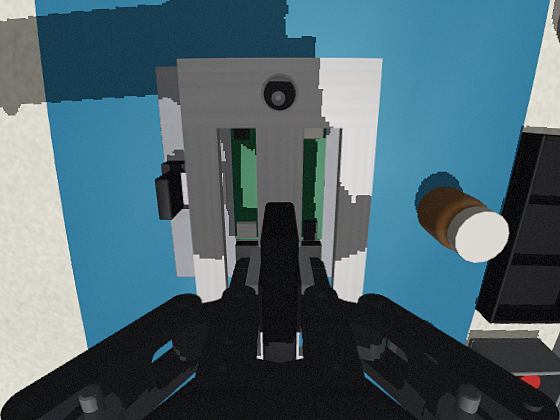

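Run:
```python
import cv2
I=cv2.imread("pics/w4.png")
a=I[50:150,160:400]
cv2.imwrite("pics/w4c.png",cv2.resize(a,None,fx=3.3,fy=3.3,interpolation=cv2.INTER_CUBIC))
cv2.imwrite("pics/w4d.png",cv2.resize(I[65:120,245:315],None,fx=10,fy=10,interpolation=cv2.INTER_CUBIC))
```

```text
(no output)
```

View pics/w4c.png

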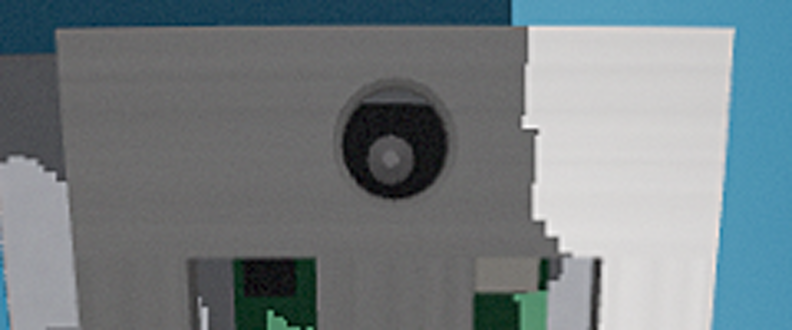

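View pics/w4d.png

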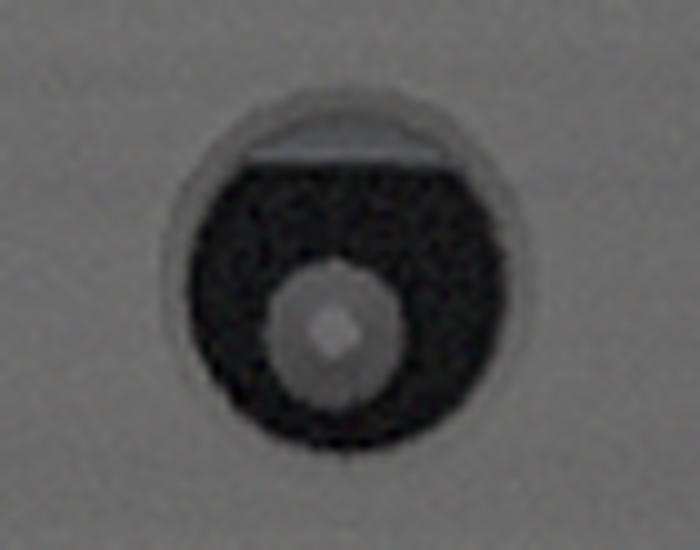

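Run:
```python
from fit import *
p=shoot("wrist"); s=arm.observe(); tcp=s["tcp_pos"]
for dz in (-14,-16,-12):
    b=tcp[2]+dz
    obj=[(0,80,b),(-45,95,b+8),(45,95,b+8),(-29,65,b+8),(-11,65,b+8),(11,65,b+8),(29,65,b+8)]
    px=[(279.75,93.6),(177,59.1),(382.7,58.5),(217,128.5),(256,128.5),(303.3,128.2),(342.1,128.2)]
    v,r=fit(p,obj,px,[560,226,.047]); print(dz,v,(v[:2]-tcp[:2]),np.abs(r).mean()); print(r.round(1).tolist())
    print(" hole1",v[0]-80*np.sin(v[2]),v[1]+80*np.cos(v[2]))
print("pin1",onz(p,(278.5,98.3),64), R.from_rotvec(s["orientation"]).as_matrix()[:,1])
```

```text
-14 [5.60740591e+02 2.26588482e+02 4.88599822e-02] [0.71841497 0.69906668] 0.46426315244689115
[[-0.1, 0.8], [-1.1, -0.3], [0.6, -0.2], [-0.8, 0.1], [-0.4, -0.1], [0.6, 0.0], [1.2, 0.1]]
 hole1 556.833347880928 306.49300945629034
-16 [5.60703492e+02 2.26619651e+02 4.85302593e-02] [0.68131513 0.7302357 ] 0.3389958840372199
[[-0.1, 0.9], [0.3, 0.2], [-0.8, 0.4], [0.0, -0.3], [-0.1, -0.5], [0.2, -0.3], [0.3, -0.2]]
 hole1 556.8225946083022 306.52546244146305
-12 [5.60751761e+02 2.26597858e+02 4.90868595e-02] [0.72958454 0.70844231] 0.9886171933506434
[[-0.1, 0.6], [-2.6, -0.9], [2.1, -0.9], [-1.6, 0.4], [-0.7, 0.2], [0.9, 0.3], [2.0, 0.4]]
 hole1 556.8263890274886 306.5014965661816
pin1 [555.91401315 306.91651376  64.        ] [ 9.98905843e-01  4.67665168e-02 -1.03274035e-04]
```

Run:
```python
from h import *
q=ori(0.045)
arm.movel([559.1,225.6,88],q,v=120); arm.wait(0.3)
s=arm.observe();print(s["time_s"],s["tcp_pos"].round(1),s["contact_force"].round(1),s["torque"].round(2))
p=shoot("wrist","w5.png"); I=p["frame"]
cv2.imwrite("pics/w5d.png",cv2.resize(I[65:120,245:315],None,fx=10,fy=10,interpolation=cv2.INTER_CUBIC))
t=shoot("side");cv2.imwrite("pics/s5.png",cv2.resize(t["frame"][100:240,150:350],None,fx=4,fy=4,interpolation=cv2.INTER_CUBIC))
```

```text
22.325 [559.5 225.7  88.6] [ 0.3 -0.1 -3.2] [-0.05  0.02 -0.01]
```

View pics/w5d.png

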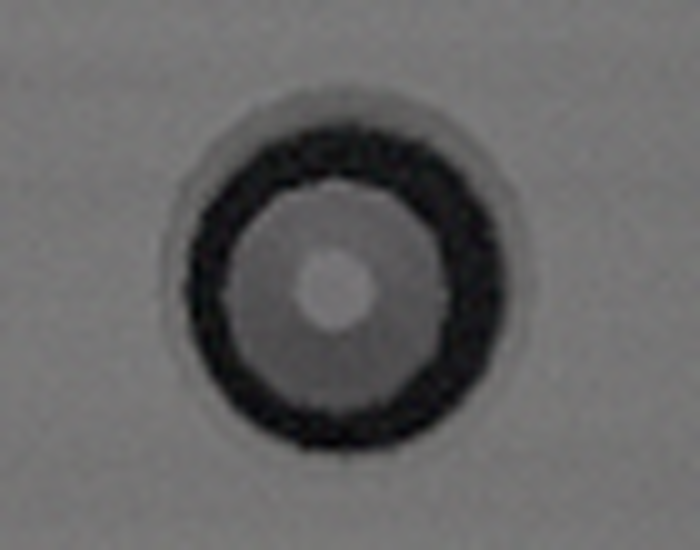

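View pics/s5.png

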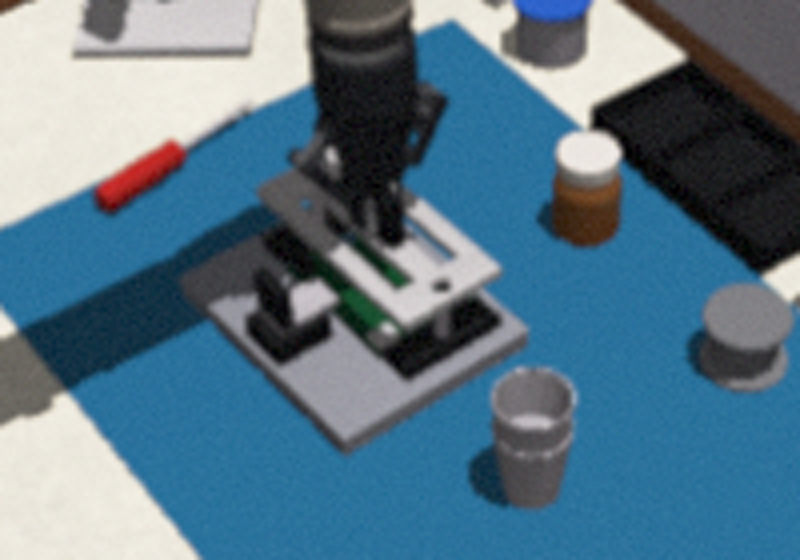

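Run:
```python
from h import *
p=shoot("wrist"); s=arm.observe()
h=onz(p,(245+34.65,65+28.9),s["tcp_pos"][2]-15); t=onz(p,(245+33.5,65+29.0),64); d=t[:2]-h[:2]; print(h,t,d)
q=ori(0.0455)
x,y=559.1+d[0],225.6+d[1]
arm.movel([x,y,80],q,v=60)
z=80; f0=s["contact_force"].copy()
while z>45.5:
    z-=2.5; arm.movel([x,y,z],q,v=50); s=arm.observe(); f=s["contact_force"]-f0
    print(z,s["tcp_pos"].round(1),f.round(1),s["torque"].round(2))
    if f[2]>8: break
print(s["time_s"])
p=shoot("wrist","w6.png")
t=shoot("side");cv2.imwrite("pics/s6.png",cv2.resize(t["frame"][100:240,150:350],None,fx=4,fy=4,interpolation=cv2.INTER_CUBIC))
```

```text
[556.12686992 306.64434731  73.18249885] [555.55085573 306.87155808  64.        ] [-0.57601419  0.22721077]
77.5 [558.4 225.8  77.3] [ 0.7 -0.   0.3] [-0.03  0.01  0.01]
75.0 [558.4 225.8  74.8] [ 0.2 -0.8  0.7] [-0.04  0.    0.  ]
72.5 [558.3 225.8  72.3] [0.5 0.7 0.5] [-0.01 -0.07  0.02]
70.0 [558.3 225.8  69.7] [ 0.2 -1.   0.6] [-0.01 -0.   -0.02]
67.5 [558.3 225.8  67.2] [-0.  -0.5  0.5] [-0.05  0.01  0.07]
65.0 [558.3 225.8  64.8] [ 0.4 -1.2  0. ] [-0.   -0.05  0.04]
62.5 [558.3 225.8  62.2] [ 0.  -0.5  0.2] [-0.  0.  0.]
60.0 [558.3 225.8  59.8] [-0.5 -1.7  0.6] [-0.01  0.01  0.02]
57.5 [558.3 225.8  57.2] [-0.3 -1.  -0.1] [ 0.03 -0.01 -0.02]
55.0 [558.3 225.8  54.8] [-0.5 -1.1  0.4] [-0.06  0.06 -0.03]
52.5 [558.3 225.8  52.2] [ 0.3 -1.6  0.2] [-0.04  0.02  0.03]
50.0 [558.3 225.8  49.7] [ 0.2 -1.5  1.1] [-0.03  0.02  0.  ]
47.5 [558.3 225.8  47.3] [ 0.3 -1.1  0.2] [-0.03 -0.   -0.02]
45.0 [559.2 226.1  46.2] [-0.6 -1.   7.7] [-0.11  0.46 -0.  ]
26.2583
```

View pics/s6.png

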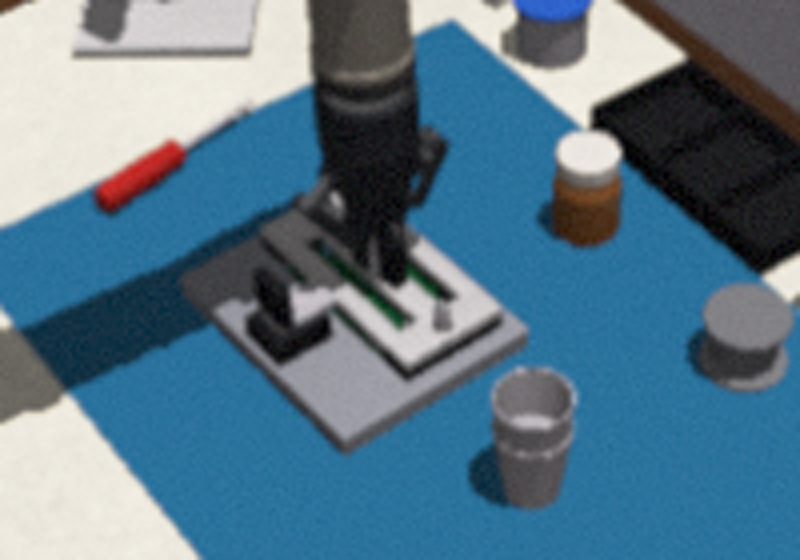

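View pics/w6.png

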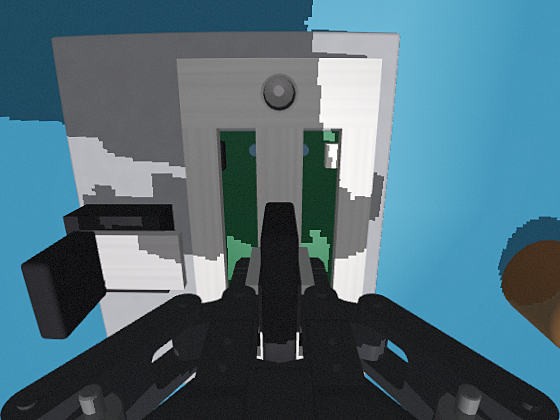

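Run:
```python
from h import *
arm.movel([559.2,226.1,46],ori(0.0455),v=50)
arm.ungrasp()
arm.movel([559.2,226.1,170],v=180)
q=ori(0.0455)
arm.goto([520,200,230],q); arm.wait(0.2); arm.clamp()
s=arm.observe();print(s["time_s"],s["tcp_pos"].round(1),s["contact_force"].round(1),s["grip_width"])
p=shoot("wrist","w7.png"); cv2.imwrite("pics/w7c.png",cv2.resize(p["frame"][40:260,150:420],None,fx=2.7,fy=2.7,interpolation=cv2.INTER_CUBIC))
print([(r["position"],onz(p,r["position"],66.5),r["score"]) for r in find_in(p,"paddle")])
```

```text
29.5167 [520.  200.  230.1] [-0.2  0.2  0.2] -6.091809184886196e-05
[([242.0, 157.4], array([483.06417815, 225.74291442,  66.5       ]), 0.8)]
```

View pics/w7c.png

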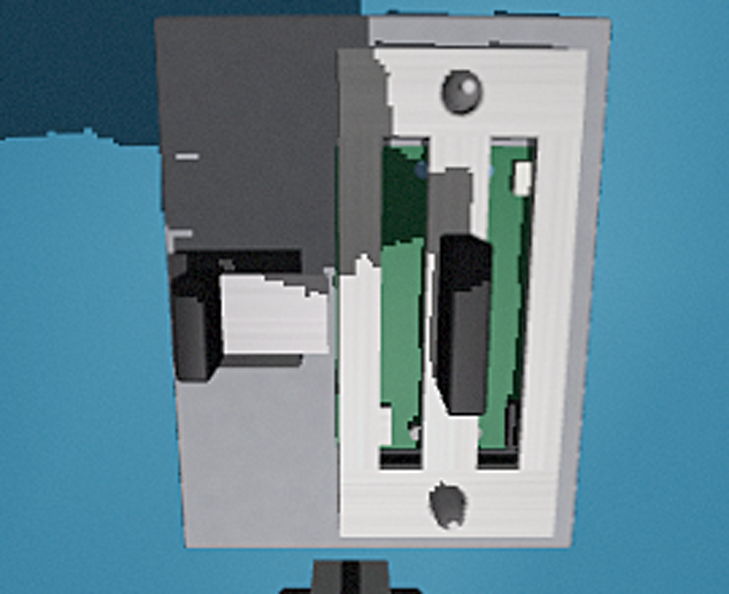

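Run:
```python
from h import *
p=shoot("wrist")
c=[onz(p,(a/2.7+150,b/2.7+40),84.5) for a,b in((174,293),(207,295),(208,380),(178,380))]
print(np.round(c,1))
# travel so far
a=.0455; ex=np.array([np.cos(a),np.sin(a)])
m=(c[0]+c[3])[:2]/2; print("front face",m, "seat rel", [(m-[559.8,226.3])@ex,(m-[559.8,226.3])@[-ex[1],ex[0]]])
q=ori(a); st=m-ex*40
arm.goto([*st,150],q); arm.movel([*st,60],v=120)
s=arm.observe(); f0=s["contact_force"]; print(s["time_s"],s["tcp_pos"].round(1))
d=-40
while d<32:
    d+=3; P=m+ex*d; arm.movel([*P,60],q,v=60); s=arm.observe(); f=(s["contact_force"]-f0)[:2]@ex; 
    if f<-1: print(d,((s["tcp_pos"][:2]-m)@ex).round(1),f.round(1))
    if f<-12: break
print(s["time_s"])
shoot("wrist","w8.png")
```

```text
[[460.  235.7  84.5]
 [471.1 235.5  84.5]
 [471.4 206.3  84.5]
 [461.  205.9  84.5]]
front face [460.52141523 220.78472765] seat rel [np.float64(-99.42669506530785), np.float64(-0.9939471883304911)]
31.15 [421.7 219.1  60.7]
-13 -13.2 -1.5
-10 -10.0 -1.4
2 2.5 -1.1
11 8.8 -6.7
14 8.7 -12.6
35.65
```

View pics/w8.png

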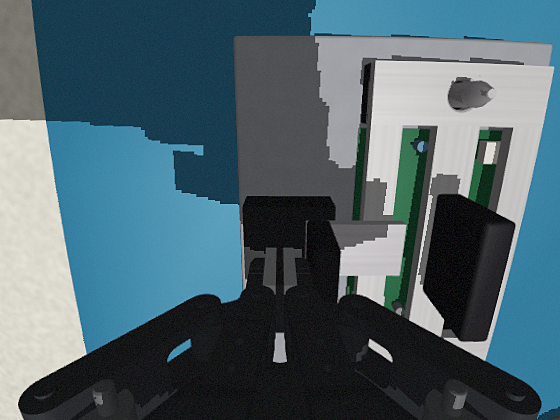

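Run:
```python
from h import *
a=.0455; ex=np.array([np.cos(a),np.sin(a)]);m=np.array([460.52,220.78]);q=ori(a)
for d in (16,18):
    arm.movel([*(m+ex*d),60],q,v=60);arm.wait(.2);s=arm.observe();print(d,((s["tcp_pos"][:2]-m)@ex).round(2),s["contact_force"].round(1))
arm.movel([*(m-ex*40),60],q,v=120); arm.movel([*(m-ex*40),160],v=180)
arm.goto([520,200,230],q); arm.wait(.2); s=arm.observe();print(s["time_s"],s["tcp_pos"].round(1))
p=shoot("wrist","w9.png"); cv2.imwrite("pics/w9c.png",cv2.resize(p["frame"][40:260,150:420],None,fx=2.7,fy=2.7,interpolation=cv2.INTER_CUBIC))
t=shoot("side");cv2.imwrite("pics/s9.png",cv2.resize(t["frame"][100:240,150:350],None,fx=4,fy=4,interpolation=cv2.INTER_CUBIC))
```

```text
16 8.76 [-16.1  -2.4  13.6]
18 8.76 [-19.4  -3.1  17.3]
38.7 [518.1 200.7 228.5]
```

View pics/w9c.png

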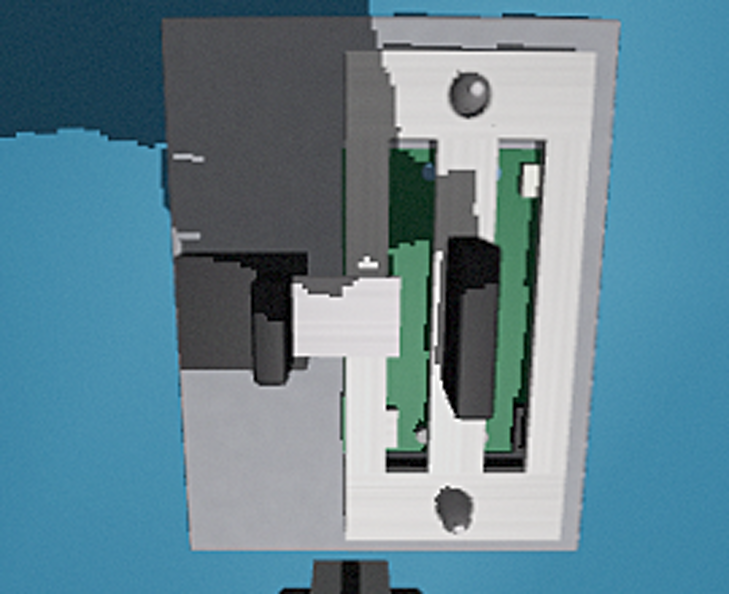

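View pics/s9.png

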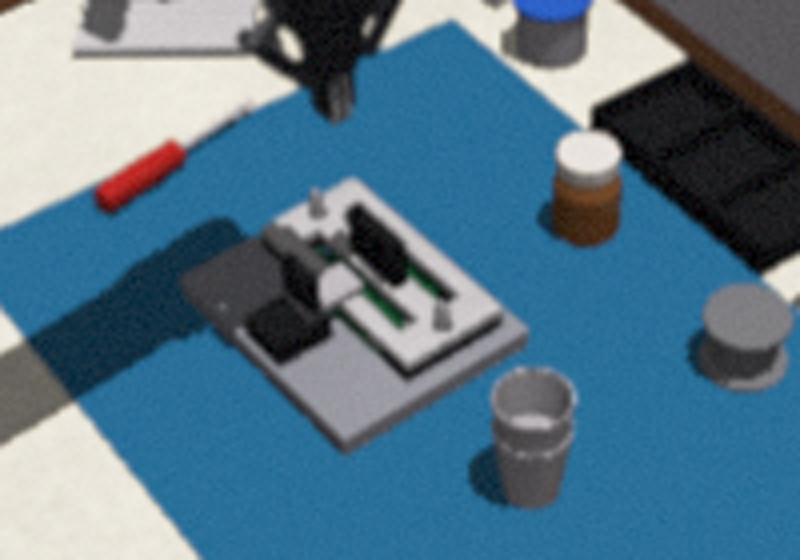

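Run:
```python
from h import *
p=shoot("wrist")
v=onz(p,(400/2.7+150,316/2.7+40),44.5); a=.0455; ex=np.array([np.cos(a),np.sin(a)]); print("tongue end seat x",(v[:2]-[559.8,226.3])@ex)
arm.sign_off(); s=arm.observe(); print(s["time_s"])
```

```text
tongue end seat x -22.94454360302777
the job is handed in; nothing more can be done
the job is handed in; nothing more can be done
```

I did all three steps in order and handed the job in at about 39 s of the 64 s allowed. No verdict is reported.

- **Cups:** the cup from the board stands upright inside its mate on the bench. The side view after release and the final one both show the pair upright.
- **Frame:** I used the silver frame on the mat and left the purple look-alike alone. It went over both pins without jamming. First resistance came with the fingertips at 46 mm, which is the height they should have with the frame on its rests. The wrist and side views show it flat with both pins through.
- **Latch:** it stopped moving while the push force rose to about 20 N, so it is at its stop. The tongue's end measured about 23 mm short of the pin line; fully home it should be about 24 mm. It reaches past the frame's front bar.
- **At hand-in:** the arm was clear of everything, about 230 mm up. The bystanders I could see in the last picture (screwdriver, jar, spool) looked unmoved. I did not check the wrench or heat sink after placing the frame.

One disagreement came up along the way: the top camera placed the fixture about 4 mm from where the wrist camera did. I used the wrist camera and checked the fit by looking at a pin through its hole before lowering the frame.

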